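Vacuum-pack the shortbread

ROBOT

A 6-joint arm with a two-finger parallel gripper is mounted at the origin on the work surface. World frame = base frame: x ahead of the robot, y to its left, z up, the work surface at z = 0. Lengths are in m, angles in rad, forces in N, time in s.
With the tool pointing down it reaches from about 0.4 to 0.825 m from the base axis. Payload 7 kg.
Tool frame: the origin (TCP) lies at the very end of the fingers, on their centre line; the grasp point (between the pads) lies 19 mm behind it; z points along the fingers, y is the line along which they close (so a half turn about z gives the same grasp; the last joint's range is limited). The gripper opens to 85 mm and grips with 20 to 120 N. Pads are 22 mm wide; open, the fingers measure 114 mm over their backs; the gripper's body (76 mm by 85 mm) begins 54 mm behind the grasp point. The pads swing forward as they close: fully open they stand 13 mm farther back than shut.
Start: joints at [-0.898, 0.359, 0.012, 0, -1.224, -0.288], TCP at [0.253, -0.626, 0.231] pointing down, gripper open.
Joint ranges: [-3.07, 3.07], [-1.43, 2.12], [-1.02, 1.25], [-3.03, 1.67], [-3.05, -0], [-3.03, 3.03]. Speed limits (rad/s): [2.39, 2.39, 3.01, 3.14, 3.14, 3.14].

INTERFACE

Orientations are given as a rotation vector (axis times angle).
In Python, from station import arm gives the robot as it stands.
- The arm moves only by the tool arm_command, never from a script. Its argument "plan" is one flat list of numbers, 6 for each row, row after row: the shift along the tool's x, y, z as a fraction of full scale, then the turn, a rotation vector about the tool's x, y, z as a fraction of full scale. In form: [tx, ty, tz, rx, ry, rz, tx, ty, tz, rx, ry, rz, ...]. A call has 1 to 20 rows; each row shifts and turns the commanded pose from where the row before left it, along the tool's axes as they then stand; what a row does not reach is not made up. Full scale, the value 1, is 0.4 m for a shift and pi/4 rad for a turn. A row lasts 1/10 s, in which the tool goes at most 50 mm and 8.59 degrees, less where a joint would pass 70% of its speed; a pose out of reach is approached as far as the arm can. A call with a number of a shift or a turn outside -1 to 1 is refused whole. A call with a gripper value outside its range is refused whole. "gripper" is the opening, from 0 (shut) to 1 (fully open), set as the call begins (left out, the last holds). The fingers move at their own pace and stop on an object; the grip force is fixed at half the most. Time passes only in rows, so rows that do not move let the fingers close. It gives the time, the measured TCP pose, the force, the opening and the grip force at its end, in the units of the state.
- arm.get_obs(): the state, without advancing time (a new reading comes with each control period).
- arm.camera(name): name is "side" or "top" or "wrist"; returns (picture, depth): 384x512x3 uint8, red, green, blue; 384x512 float32, m along the optical axis (not along the pixel's ray), 0 where there is no reading.
- arm.camera_info(name): a dict with "camera_matrix" (3x3 intrinsics, pixels), "R" (3x3) and "t" (3): a world point X has camera coordinates R X + t. Camera axes: x right, y down, z forward; pixel columns grow to the right and rows downward; lengths in m; the calibration is good to about 2 mm. A picture is of the moment at which its call begins: read the wrist's pose just before it. camera_info takes no time and is no camera call; for the wrist camera it gives the pose at the moment of the call.
- arm.sign_off(): hands the job in; it is judged then, once.
The state is a dict: "time": time; "qpos": joint angles; "joint_velocities": joint speeds; "tau": joint torques, N m; "ee_pos": TCP position; "tool_rot": TCP orientation; "force": force on the tool from outside, world axes, zero at the start; "ft_torque": the same for the moment, N m; "gripper_width": finger opening in m; "grasp_force": force on a finger pad.
Only numpy, scipy, OpenCV 4.12 (cv2) and the standard library are available. Lean on these libraries where they do the work, as an engineer would, in place of code of your own. Each camera call takes 0.05 s, during which the arm holds its last target. There are 200 camera calls.

TASK

Pick up the white tray by its upright wooden handle and tip all four shortbread biscuits off it into the open storage box without touching the biscuits with the gripper, then set the empty tray back on its cork mat and let go. Swing the lid fully shut, then work the orange vacuum pump at least twice: press it all the way down to its stop and let it come fully up again each time. Do not knock or shift the other things on the counter.

Things in the scene. Friction and masses are not known exactly. Their poses are not given: they have to be found in the camera images.
- keeper: Pale blue-grey square vacuum storage box fixed to the counter, open on top at the start. Outside 160 x 160 x 100 mm high, walls and floor 5 mm, inner opening 150 x 150 mm. Origin at the centre of its underside. The lid is hinged along its +y top edge; the -y side is free for tipping things in.
- lid (a joint): Teal lid, 160 x 160 x 8 mm, 0.5 mm over the box's rim when shut. Hinge angle in rad: 0 = shut, 1.57 = upright, up to 1.9 = leaning back past the hinge; starts at 1.6 to 1.85. It stays where it is left (stiff hinge; 2 N at its edge moves it). The pump is in the middle of its outer face, so behind the lid while open; that face is bare and can be pushed beyond 31 mm from its centre.
- lid_hinge (a point): Middle of the hinge line, in the plane of the lid's inner face: at (0, +80, 100.5) mm in the box's frame; the line runs along the box's x axis. The point turns with the lid: its -y axis runs along the lid to the free edge, its z axis is the outward normal of the outer face (up when shut).
- lid_edge (a point): Middle of the lid's free edge on its outer face: 160 mm from the hinge line. Axes as lid_hinge.
- pump (a joint): Orange spring-loaded pump plunger on the lid. Its travel in m along the lid's normal: 0 = fully up, 0.018 = pressed to its stop. The spring takes 4 N to start and 10 N at the stop, and returns the head by itself.
- pump_top (a point): Centre of the top of the orange pump head, a disc 44 mm in diameter, 9 mm thick, at the lid's centre (80 mm from the hinge line). Up, it stands 36 mm over the lid's outer face: 144.5 mm above the counter with the lid shut. At its stop it is 18 mm lower, still 10 mm proud of the grey collar (62 mm in diameter, 8 mm high) around it. z axis = out of the lid.
- tray: Loose smooth white tray, about 150 g: floor 110 (x) by 150 (y) x 5 mm; 5 mm walls, 23 mm high overall, on both long sides and the back (-y) edge; the front (+y) edge is open. An upright dark wooden handle stands behind the back wall. Origin: centre of the floor's underside (handle not counted), z up. Tipped nose-down by 30 degrees or more, the biscuits slide off over the front edge.
- tray_grip (a point): Point to grip on the tray's upright dark wooden handle, a block 16 mm thick (tray x) by 36 mm (tray y) by 80 mm high from the tray's underside: at (0, -95, 55) mm in the tray's frame. Pinch across its 16 mm thickness, along the tray's x axis, from above. Axes as the tray.
- tray_lip (a point): Middle of the tray's open front edge, on the floor's top face: at (0, +75, 5) mm in the tray's frame. Axes as the tray.
- mat: Thin cork mat fixed on the counter, 150 (x) by 220 (y) by 4 mm, on which the tray starts and to which it returns. Origin at the centre of its underside.
- mug: Bystander, not to be disturbed. Origin at the centre of its underside. Blue mug, 85 mm high, 76 mm wide, handle at one side.
- jar: Bystander, not to be disturbed. Origin at the centre of its underside. Amber glass jar, 110 mm high, 72 mm wide.
- can: Bystander, not to be disturbed. Origin at the centre of its underside. Red labelled steel can, 100 mm high, 68 mm wide.
- teabox: Bystander, not to be disturbed. Origin at the centre of its underside. Green box, 50 x 80 x 70 mm high.
- spoon: Bystander, not to be disturbed. Spoon lying flat on the counter, along its x axis, about 200 mm long.
- spice: Bystander, not to be disturbed. Origin at the centre of its underside. Small jar with yellow label, 90 mm high, 44 mm wide.
- sugar: Bystander, not to be disturbed. Origin at the centre of its underside. White bowl, 50 mm high, 100 mm wide.
- biscuit1: Loose golden shortbread biscuit, 30 x 26 x 18 mm high, 12 g, lying on the tray's floor. Origin at the centre of its underside.
- biscuit2: Loose golden shortbread biscuit, 30 x 26 x 18 mm high, 12 g, lying on the tray's floor. Origin at the centre of its underside.
- biscuit3: Loose golden shortbread biscuit, 30 x 26 x 18 mm high, 12 g, lying on the tray's floor. Origin at the centre of its underside.
- biscuit4: Loose golden shortbread biscuit, 30 x 26 x 18 mm high, 12 g, lying on the tray's floor. Origin at the centre of its underside.

How it is judged:
On the way, in this order (a step that is already met when the one before it is completed fails the run):
1. all four biscuits are inside the storage box (x of biscuit1 in the frame of keeper between -0.078 and 0.078 m and y of biscuit1 in the frame of keeper between -0.078 and 0.078 m and z of biscuit1 in the frame of keeper between 0 and 0.09 m and x of biscuit2 in the frame of keeper between -0.078 and 0.078 m and y of biscuit2 in the frame of keeper between -0.078 and 0.078 m and z of biscuit2 in the frame of keeper between 0 and 0.09 m and x of biscuit3 in the frame of keeper between -0.078 and 0.078 m and y of biscuit3 in the frame of keeper between -0.078 and 0.078 m and z of biscuit3 in the frame of keeper between 0 and 0.09 m and x of biscuit4 in the frame of keeper between -0.078 and 0.078 m and y of biscuit4 in the frame of keeper between -0.078 and 0.078 m and z of biscuit4 in the frame of keeper between 0 and 0.09 m), for 0.2 s.
2. the empty tray stands flat on the cork mat, let go (horizontal distance between tray and mat below 0.06 m and height (world z) of tray below 0.012 m and angle between tray's own z axis and vertical below 0.08 rad and contact force between the fingers and tray below 0.1 N and linear speed of tray below 0.03 m/s), for 0.2 s.
3. the lid is shut and the pump is up (value of joint lid below 0.05 rad and value of joint pump below 0.003 m), for 0.2 s.
4. the pump is pressed to its stop with the lid shut (value of joint lid below 0.05 rad and value of joint pump above 0.0155 m), for 0.1 s.
5. the pump is let fully up (all of step 3), for 0.1 s.
6. the pump is pressed to its stop a second time (all of step 4), for 0.1 s.
At the end, for the whole second after the job is handed in: All biscuits inside the box below its rim; tray let go, at rest, flat on the mat, its origin within 60 mm of the mat's centre; lid shut (within 0.05 rad); pump, pressed at least twice to within 2.5 mm of its stop, fully up again (within 3 mm) (all of step 1 and all of step 2 and all of step 5); the robot touches nothing.
It fails at once if the gripper's fingers touch a biscuit (contact force between the fingers and biscuit1 above 0.5 N or contact force between the fingers and biscuit2 above 0.5 N or contact force between the fingers and biscuit3 above 0.5 N or contact force between the fingers and biscuit4 above 0.5 N).
It fails at once if another thing on the counter is shifted by over 40 mm or knocked over (distance of any of mug, jar, can, teabox, spoon, spice, sugar from where it was at the start of the episode above 0.04 m or angle between any of mug, jar, can, teabox, spice, sugar's own z axis and vertical above 0.6 rad).
It also fails if it takes over 72 s, if anything falls off the work surface, if the arm or the gripper's body presses on something with over 40 N, if the wrist force passes 120 N, or if a joint passes its speed limit or range.

## Working session

There is one attempt and no reset: what is moved stays moved. The work goes in short steps, Python scripts to look and compute and a tool call to move; the robot and the scene stay as the last step left them, time stands still between calls to the robot, and variables do not carry over. Pictures are saved under pics/ and viewed, at most 10 in all, crops included, and the job is handed in when it is done.

Besides the shell and the picture viewer there is one more tool, called after "Request:" as name(argument=value, ...) on one line, values as JSON. arm_command: Moves the arm, as the interface text tells. Shift numbers are shares of 0.4 m and turn numbers shares of pi/4 rad, none past 1 either way. Its arguments: {"type":"object","properties":{"plan":{"type":"array"},"gripper":{"type":"number"}},"required":["plan"]}

```bash
mkdir -p pics; ls; python3 - <<'E'
from station import arm
import cv2,numpy as np
o=arm.get_obs();print(o['time'],o['ee_pos'],o['tool_rot'],o['gripper_width'])
for n in('top','side'):
    p,d=arm.camera(n);i=arm.camera_info(n)
    np.savez(f'{n}0.npz',p=p,d=d,K=i['camera_matrix'],R=i['R'],t=i['t'])
    cv2.imwrite(f'pics/{n}0.png',cv2.resize(p[:,:,::-1],(800,600)))
    R=np.array(i['R']);print(n,-R.T@np.array(i['t']),R[2])
E
```

```text
pics
0.0 [ 0.25313372 -0.62520455  0.23036384] [ 6.00392116e-01 -3.08319972e+00 -2.53452352e-03] 0.0856999894843437
top [0.24129314 0.01354611 1.6151039 ] [ 0.18570632  0.02149227 -0.98237022]
side [0.12982928 0.84586573 0.87746257] [ 0.35018498 -0.682405   -0.64163377]
```

View pics/top0.png

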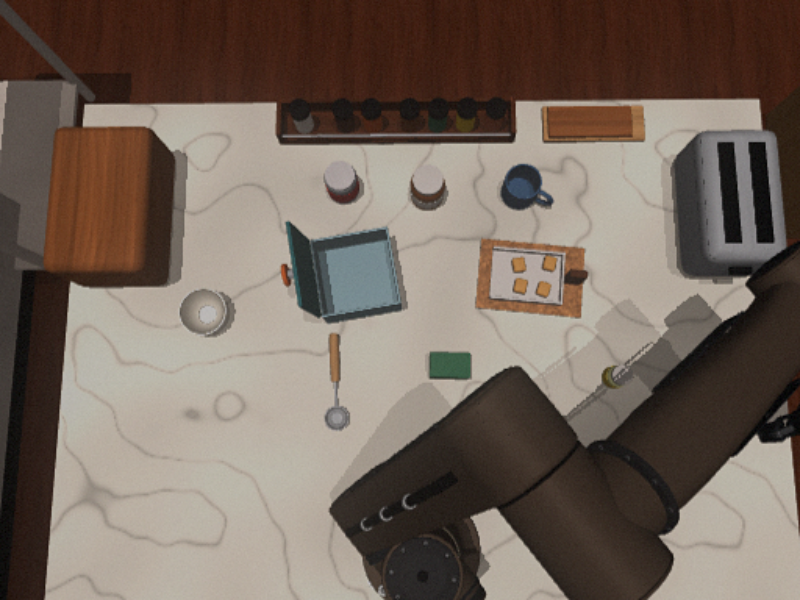

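View pics/side0.png

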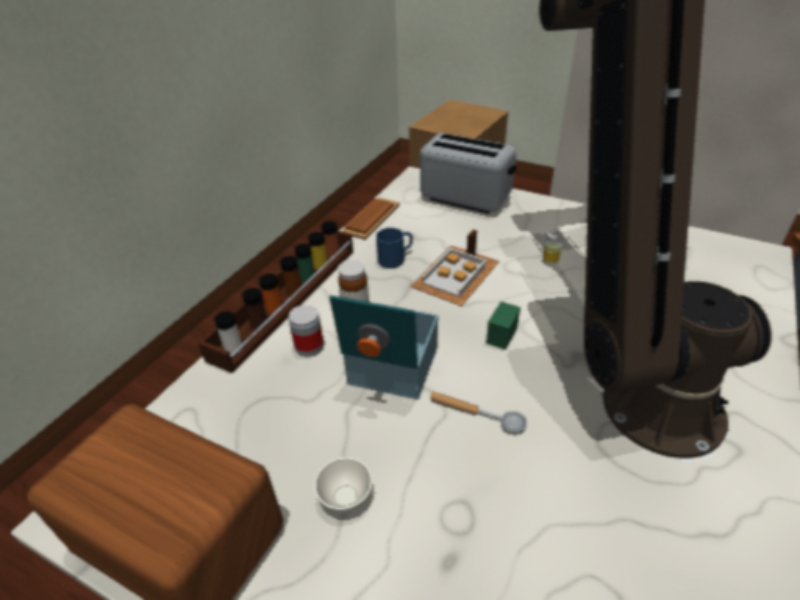

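The top view shows the box at about (355,275) with its lid on the left side (+y). The tray is on the mat at about (530,278), handle to the right (−y), open edge facing the box. Next I'll measure from an enlarged crop.

```bash
cat > h.py <<'E'
import numpy as np,cv2
def load(n):
    z=np.load(n+'.npz');return z['p'],z['d'],z['K'],z['R'],z['t']
def cloud(n):
    p,d,K,R,t=load(n);v,u=np.mgrid[:384,:512]
    c=np.stack([(u-K[0,2])/K[0,0]*d,(v-K[1,2])/K[1,1]*d,d],-1)
    return (c-t)@R
def onplane(n,uv,z):
    p,d,K,R,t=load(n);C=-R.T@t
    r=np.linalg.solve(K,np.r_[uv,1]);r=R.T@r
    return (C+r*(z-C[2])/r[2])[:2]
E
python3 - <<'E'
from h import *
p,d,K,R,t=load('top0');X=cloud('top0')
c=p[128:218,172:392];cv2.imwrite('pics/crop0.png',cv2.resize(c[:,:,::-1],None,fx=3.6,fy=3.6,interpolation=cv2.INTER_CUBIC))
v,u=np.mgrid[:384,:512]
hsv=cv2.cvtColor(p,cv2.COLOR_RGB2HSV)
def rect(m,name):
    P=X[m];r=cv2.minAreaRect(P[:,:2].astype(np.float32));print(name,m.sum(),np.round(r[0],4),np.round(r[1],4),round(r[2],2),'zmed',np.round(np.median(P[:,2]),4))
reg=(u>175)&(u<262)&(v>135)&(v<212)
rect(reg&(abs(X[...,2]-.1)<.006)&(d>0),'rim')
lid=reg&(X[...,2]>.115)&(d>0);rect(lid,'lid')
P=X[lid];mu=P.mean(0);w=np.linalg.svd(P-mu)[2];print('lidnormal',w[2],mu,'ztop',P[:,2].max())
reg=(u>298)&(u<380)&(v>145)&(v<210)
mat=reg&(hsv[...,0]<20)&(hsv[...,1]>70)&(abs(X[...,2]-.004)<.006);rect(mat,'mat')
rect(reg&(abs(X[...,2]-.027)<.004)&(hsv[...,1]<60)&(hsv[...,2]>120),'traywalls')
h=(u>350)&reg&(X[...,2]>.06)&(d>0);rect(h,'handle')
ht=(u>350)&reg&(abs(X[...,2]-.084)<.006)&(d>0);rect(ht,'handletop')
print(onplane('top0',(.64*577,.64*272),.084))
E
```

```text
rim 325 [0.5427 0.1341] [0.1609 0.1671] 9.84 zmed 0.0992
lid 766 [0.5237 0.2356] [0.1591 0.0517] 10.51 zmed 0.2002
lidnormal [-0.17535662  0.98040629 -0.08974162] [0.52360725 0.22303893 0.2033985 ] ztop 0.26684863038200096
mat 1101 [ 0.5485 -0.2333] [0.2206 0.1508] 84.18 zmed 0.0033
traywalls 123 [ 0.5489 -0.2256] [0.1469 0.1098] 84.27 zmed 0.0267
handle 74 [ 0.5393 -0.3168] [0.0359 0.0159] 87.75 zmed 0.0815
handletop 50 [ 0.5395 -0.3164] [0.0344 0.0157] 86.01 zmed 0.0833
[ 0.5427079  -0.31521899]
```

View pics/crop0.png

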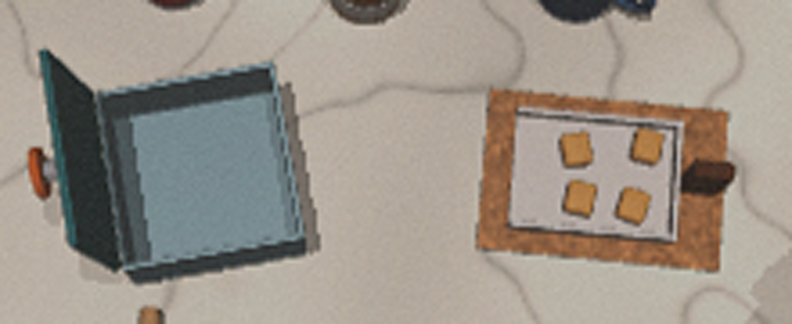

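The crop gives box centre ≈ (0.543, 0.131) with yaw ≈ +10° and lid at ≈ 1.66 rad. The tray is at ≈ (0.549, −0.223) with yaw ≈ −5.7°, its handle at ≈ (0.5395, −0.317).

```bash
cat >> h.py <<'E'
from scipy.spatial.transform import Rotation as Ro
M=np.array([[0,-1,0],[-1,0,0],[0,0,-1.]])
def tray_R(yaw,tilt): return (Ro.from_euler('z',yaw,degrees=True)*Ro.from_euler('x',-tilt,degrees=True)).as_matrix()
def tcp_for_tray(p,yaw,tilt,at=(0,0,0),g=(0,-.095,.036)):
    R=tray_R(yaw,tilt);return np.array(p)+R@(np.array(g)-np.array(at)),R@M
def screw(p0,R0,p1,R1,N):
    w=Ro.from_matrix(R0.T@R1).as_rotvec()/N;E=Ro.from_rotvec(w).as_matrix()
    S=sum(np.linalg.matrix_power(E,k) for k in range(N))
    t=np.linalg.solve(S,R0.T@(p1-p0))
    print(N,'rows',np.round(np.r_[t/.4,w/(np.pi/4)],4).tolist(),'mm/row %.0f deg/row %.1f'%(np.linalg.norm(t)*1e3,np.degrees(np.linalg.norm(w))))
def cur():
    from station import arm
    o=arm.get_obs();return np.array(o['ee_pos']),Ro.from_rotvec(o['tool_rot']).as_matrix()
TRAY=np.array([.5488,-.2225,.004]);TY=-5.7
BOX=np.array([.5433,.1306,0]);BY=10.
E
python3 - <<'E'
from h import *
p,R=cur();g,Rg=tcp_for_tray(TRAY,TY,0);print(g)
screw(p,R,p,Rg,8);screw(p,Rg,g+[0,0,.14],Rg,11)
E
```

```text
[ 0.53936462 -0.31703028  0.04      ]
8 rows [0.0, 0.0, 0.0, 0.0002, 0.0001, -0.1729] mm/row 0 deg/row 7.8
11 rows [-0.0762, -0.0578, 0.0115, 0.0, 0.0, 0.0] mm/row 39 deg/row 0.0
```

Request:
arm_command(plan=[0, 0, 0, 0, 0, -0.173, 0, 0, 0, 0, 0, -0.173, 0, 0, 0, 0, 0, -0.173, 0, 0, 0, 0, 0, -0.173, 0, 0, 0, 0, 0, -0.173, 0, 0, 0, 0, 0, -0.173, 0, 0, 0, 0, 0, -0.173, 0, 0, 0, 0, 0, -0.173, -0.076, -0.058, 0.0115, 0, 0, 0, -0.076, -0.058, 0.0115, 0, 0, 0, -0.076, -0.058, 0.0115, 0, 0, 0, -0.076, -0.058, 0.0115, 0, 0, 0, -0.076, -0.058, 0.0115, 0, 0, 0, -0.076, -0.058, 0.0115, 0, 0, 0, -0.076, -0.058, 0.0115, 0, 0, 0, -0.076, -0.058, 0.0115, 0, 0, 0, -0.076, -0.058, 0.0115, 0, 0, 0, -0.076, -0.058, 0.0115, 0, 0, 0, -0.076, -0.058, 0.0115, 0, 0, 0, 0, 0, 0, 0, 0, 0], gripper=1)

```text
time: 2.1
ee_pos: [0.5426, -0.315, 0.1794]
tool_rot: [2.113, -2.325, -0.002]
force: [-0.4, -0.3, -0.4]
gripper_width: 0.0851
grasp_force: 0.0
```

```bash
python3 - <<'E'
from h import *
from station import arm
i=arm.camera_info('wrist');p,d=arm.camera('wrist')
np.savez('w1.npz',p=p,d=d,K=i['camera_matrix'],R=i['R'],t=i['t'])
cv2.imwrite('pics/w1.png',p[:,:,::-1])
X=cloud('w1')
m=(d>0)&(abs(X[...,2]-.084)<.005)&(np.hypot(X[...,0]-.54,X[...,1]+.317)<.04)
r=cv2.minAreaRect(X[m][:,:2].astype(np.float32));print(m.sum(),r,np.median(X[m][:,2]))
p0,R=cur();g,Rg=tcp_for_tray(TRAY,TY,0);print(p0)
screw(p0,R,p0,Rg,1);screw(p0,R,g,Rg,6)
E
```

```text
683 ((0.5409936308860779, -0.3192119002342224), (0.03524724766612053, 0.015390986576676369), 84.5126953125) 0.08267166006413684
[ 0.54136883 -0.31616754  0.17967756]
1 rows [0.0, 0.0, 0.0, 0.0019, 0.0006, 0.0044] mm/row 0 deg/row 0.2
6 rows [0.0005, 0.0007, 0.0582, 0.0003, 0.0001, 0.0007] mm/row 23 deg/row 0.0
```

View pics/w1.png

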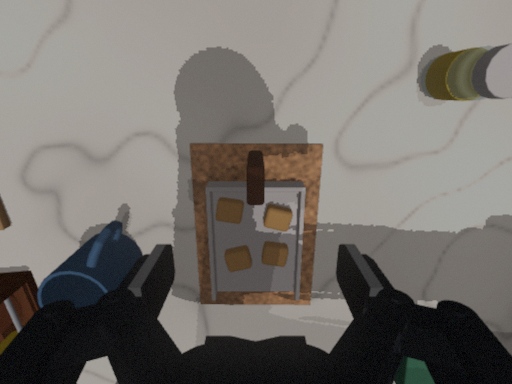

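The wrist view shows the handle at (256,178), centred between the fingers at columns 155 and 355. I'll go down and grip.

Request:
arm_command(plan=[0.001, 0, 0.05, 0, 0, 0, 0.001, 0, 0.05, 0, 0, 0, 0.001, 0, 0.05, 0, 0, 0, 0.001, 0, 0.05, 0, 0, 0, 0.001, 0, 0.05, 0, 0, 0, 0, 0, 0.05, 0, 0, 0, 0, 0, 0.05, 0, 0, 0, 0, 0, 0, 0, 0, 0, 0, 0, 0, 0, 0, 0])

```text
time: 3.05
ee_pos: [0.5397, -0.3206, 0.0408]
tool_rot: [2.108, -2.329, -0.001]
force: [-0.6, -0.1, 0.8]
gripper_width: 0.0852
grasp_force: 0.0
```

Request:
arm_command(plan=[0, 0, 0, 0, 0, 0, 0, 0, 0, 0, 0, 0, 0, 0, 0, 0, 0, 0, 0, 0, 0, 0, 0, 0, 0, 0, 0, 0, 0, 0, 0, 0, 0, 0, 0, 0, 0, 0, 0, 0, 0, 0, 0, 0, 0, 0, 0, 0, 0, 0, 0, 0, 0, 0, 0, 0, 0, 0, 0, 0], gripper=0)

```text
time: 4.05
ee_pos: [0.5406, -0.3202, 0.0413]
tool_rot: [-2.109, 2.328, -0.001]
force: [0.6, 1.2, 5.2]
gripper_width: 0.0153
grasp_force: 59.5
```

Request:
arm_command(plan=[0, 0, -0.01, 0, 0, 0, 0, 0, -0.025, 0, 0, 0, 0, 0, -0.045, 0, 0, 0, 0, 0, -0.06, 0, 0, 0, 0, 0, -0.07, 0, 0, 0, 0, 0, -0.07, 0, 0, 0, 0, 0, -0.06, 0, 0, 0, 0, 0, -0.04, 0, 0, 0, 0, 0, -0.02, 0, 0, 0, 0, 0, 0, 0, 0, 0, 0, 0, 0, 0, 0, 0])

```text
time: 5.15
ee_pos: [0.5396, -0.3198, 0.1998]
tool_rot: [2.108, -2.329, -0.002]
force: [-0.3, 0.3, -3.0]
gripper_width: 0.0152
grasp_force: 58.6
```

```bash
python3 - <<'E'
from h import *
from station import arm
p0,R=cur();print(p0,arm.get_obs()['gripper_width'],arm.get_obs()['force'])
i=arm.camera_info('wrist');p,d=arm.camera('wrist')
np.savez('w2.npz',p=p,d=d,K=i['camera_matrix'],R=i['R'],t=i['t']);X=cloud('w2')
# tray floor / biscuit check: pitch of tray floor
hsv=cv2.cvtColor(p,cv2.COLOR_RGB2HSV);L=(X-p0)@R
m=(d>0)&(L[...,0]<-.05)&(L[...,0]>-.15)&(abs(L[...,1])<.045)&(L[...,2]>.0)&(L[...,2]<.045)&(hsv[...,1]<60)
A=L[m];c=np.linalg.lstsq(np.c_[A[:,:2],np.ones(len(A))],A[:,2],rcond=None)[0];print(m.sum(),c)
Rb=tray_R(BY,0)
lip=lambda y,z:BOX+Rb@[0,y,z]
a,Ra=tcp_for_tray(lip(-.035,.165),BY,0,at=(0,.075,.005));b,RB=tcp_for_tray(lip(-.035,.125),BY,42,at=(0,.075,.005))
print(a,b);screw(p0,R,a,Ra,20);screw(a,Ra,b,RB,20);screw(b,RB,a,Ra,10)
E
```

```text
[ 0.53960583 -0.31977958  0.19981507] 0.015238190843582388 [-0.31476363  0.25822644 -2.95397407]
509 [-0.0181487  -0.00907251  0.03158358]
[ 0.57889788 -0.07128559  0.196     ] [ 0.56771347 -0.00785567  0.26178969]
20 rows [-0.031, -0.0059, 0.0005, 0.0001, 0.0001, -0.0174] mm/row 13 deg/row 0.8
20 rows [-0.0049, 0.0, -0.0107, 0.0, 0.0467, 0.0] mm/row 5 deg/row 2.1
10 rows [0.0085, -0.0, 0.0219, -0.0, -0.0933, -0.0] mm/row 9 deg/row 4.2
```

Request:
arm_command(plan=[-0.01, -0.002, 0, 0, 0, -0.006, -0.021, -0.004, 0, 0, 0, -0.0115, -0.031, -0.006, 0, 0, 0, -0.0174, -0.031, -0.006, 0, 0, 0, -0.0174, -0.031, -0.006, 0, 0, 0, -0.0174, -0.031, -0.006, 0, 0, 0, -0.0174, -0.031, -0.006, 0, 0, 0, -0.0174, -0.031, -0.006, 0, 0, 0, -0.0174, -0.031, -0.006, 0, 0, 0, -0.0174, -0.031, -0.006, 0, 0, 0, -0.0174, -0.031, -0.006, 0, 0, 0, -0.0174, -0.031, -0.006, 0, 0, 0, -0.0174, -0.031, -0.006, 0, 0, 0, -0.0174, -0.031, -0.006, 0, 0, 0, -0.0174, -0.031, -0.006, 0, 0, 0, -0.0174, -0.031, -0.006, 0, 0, 0, -0.0174, -0.031, -0.006, 0, 0, 0, -0.0174, -0.031, -0.006, 0, 0, 0, -0.0174, -0.031, -0.006, 0, 0, 0, -0.0174, -0.031, -0.006, 0, 0, 0, -0.0174])

```text
time: 7.2
ee_pos: [0.5799, -0.083, 0.2007]
tool_rot: [2.394, -2.035, -0.0]
force: [-0.1, -0.5, -2.4]
gripper_width: 0.0156
grasp_force: 58.6
```

Request:
arm_command(plan=[-0.021, -0.004, 0, 0, 0, -0.0115, -0.01, -0.002, 0, 0, 0, -0.006, 0, 0, 0, 0, 0, 0, 0, 0, 0, 0, 0, 0, 0, 0, 0, 0, 0, 0])

```text
time: 7.7
ee_pos: [0.5802, -0.0718, 0.2007]
tool_rot: [2.406, -2.02, -0.0]
force: [0.9, -0.1, -2.1]
gripper_width: 0.0153
grasp_force: 58.5
```

```bash
python3 - <<'E'
from h import *
from station import arm
p0,R=cur();print(p0)
Rb=tray_R(BY,0)
lip=lambda y,z:BOX+Rb@[0,y,z]
b,RB=tcp_for_tray(lip(-.035,.125),BY,42,at=(0,.075,.005))
screw(p0,R,b,RB,20)
i=arm.camera_info('top');p,d=arm.camera('top')
cv2.imwrite('pics/t2.png',cv2.resize(p[100:260,150:400,::-1],None,fx=3,fy=3))
E
```

```text
[ 0.58020032 -0.07184059  0.20068199]
20 rows [-0.0052, 0.0002, -0.0102, 0.0, 0.0467, -0.0] mm/row 5 deg/row 2.1
```

View pics/t2.png

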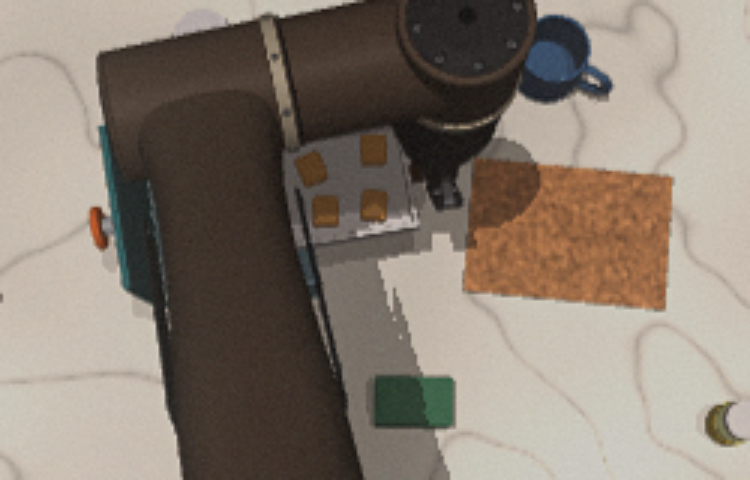

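The tray is over the box's near half with all four biscuits on it, at (310,170), (372,150), (325,210) and (373,205). The forearm passes above the box, so I'll check its clearance to the lid before tipping.

```bash
python3 - <<'E'
from h import *
from station import arm
for n in('top','side'):
    i=arm.camera_info(n);p,d=arm.camera(n)
    np.savez(n+'3.npz',p=p,d=d,K=i['camera_matrix'],R=i['R'],t=i['t'])
cv2.imwrite('pics/s3.png',p[50:350,100:500,::-1].repeat(2,0).repeat(2,1))
X=cloud('top3')
for v,u in((115,190),(130,190),(150,215),(200,220),(113,260),(105,310),(130,300),(150,297)):print(v,u,np.round(X[v,u],3))
print(arm.get_obs()['qpos'])
E
```

```text
115 190 [ 0.768  0.266 -0.006]
130 190 [0.532 0.168 0.62 ]
150 215 [0.482 0.112 0.647]
200 220 [0.371 0.095 0.718]
113 260 [0.569 0.022 0.618]
105 310 [ 0.579 -0.081  0.639]
130 300 [ 0.532 -0.061  0.616]
150 297 [ 0.534 -0.067  0.435]
[ 2.11003696e-01  2.33343224e-01 -2.37115950e-01 -3.76161918e-07
 -1.10041962e+00 -3.72177949e-02]
```

View pics/s3.png

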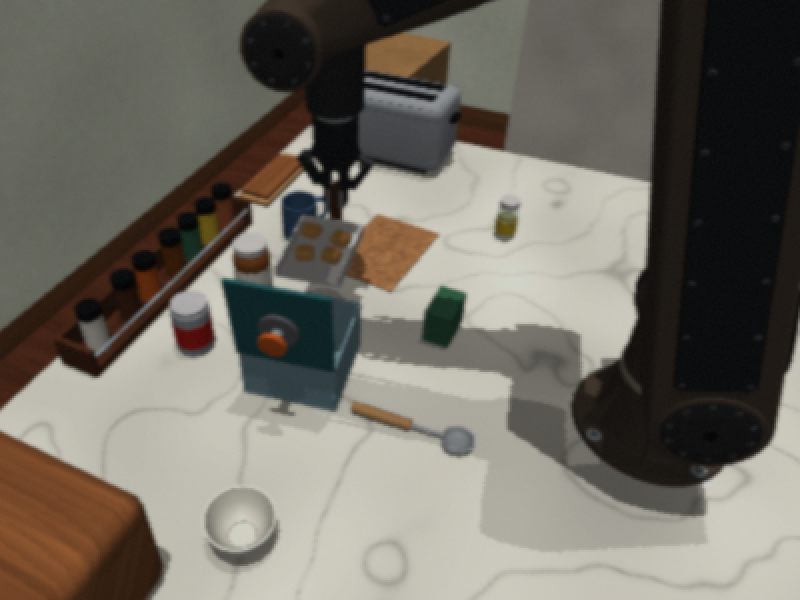

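The wrist is at about z = 0.57 and the lid top at about 0.27, so there is clearance. Tipping now.

Request:
arm_command(plan=[-0.0052, 0, -0.0102, 0, 0.0467, 0, -0.0052, 0, -0.0102, 0, 0.0467, 0, -0.0052, 0, -0.0102, 0, 0.0467, 0, -0.0052, 0, -0.0102, 0, 0.0467, 0, -0.0052, 0, -0.0102, 0, 0.0467, 0, -0.0052, 0, -0.0102, 0, 0.0467, 0, -0.0052, 0, -0.0102, 0, 0.0467, 0, -0.0052, 0, -0.0102, 0, 0.0467, 0, -0.0052, 0, -0.0102, 0, 0.0467, 0, -0.0052, 0, -0.0102, 0, 0.0467, 0, -0.0052, 0, -0.0102, 0, 0.0467, 0, -0.0052, 0, -0.0102, 0, 0.0467, 0, -0.0052, 0, -0.0102, 0, 0.0467, 0, -0.0052, 0, -0.0102, 0, 0.0467, 0, -0.0052, 0, -0.0102, 0, 0.0467, 0, -0.0052, 0, -0.0102, 0, 0.0467, 0, -0.0052, 0, -0.0102, 0, 0.0467, 0, -0.0052, 0, -0.0102, 0, 0.0467, 0, -0.0052, 0, -0.0102, 0, 0.0467, 0, -0.0052, 0, -0.0102, 0, 0.0467, 0])

```text
time: 9.85
ee_pos: [0.5691, -0.0068, 0.262]
tool_rot: [1.966, -1.651, 0.757]
force: [0.1, -0.9, -1.2]
gripper_width: 0.015
grasp_force: 58.6
```

Request:
arm_command(plan=[0, 0, 0, 0, 0, 0, 0, 0, 0, 0, 0, 0, 0, 0, 0, 0, 0, 0, 0, 0, 0, 0, 0, 0, 0, 0, 0, 0, 0, 0, 0, 0, 0, 0, 0, 0, 0, 0, 0, 0, 0, 0, 0, 0, 0, 0, 0, 0, 0, 0, 0, 0, 0, 0, 0, 0, 0, 0, 0, 0])

```text
time: 10.85
ee_pos: [0.5689, -0.007, 0.2618]
tool_rot: [1.967, -1.65, 0.756]
force: [0.7, -0.5, -1.4]
gripper_width: 0.0155
grasp_force: 58.6
```

```bash
python3 - <<'E'
from h import *
from station import arm
p0,R=cur();print(p0, 'tilt',np.degrees(np.arccos(-R[2,2])))
a=[arm.camera(n)[0] for n in('top','side','wrist')]
cv2.imwrite('pics/m4.png',np.hstack([a[0][100:260,150:350],a[1][160:320,150:350],cv2.resize(a[2],(213,160))])[:,:,::-1])
Rb=tray_R(BY,0)
lip=lambda y,z:BOX+Rb@[0,y,z]
b,RB=tcp_for_tray(lip(-.035,.125),BY,42,at=(0,.075,.005));print(b)
E
python3 -c "
import cv2;i=cv2.imread('pics/m4.png');cv2.imwrite('pics/m4.png',cv2.resize(i,(797,int(i.shape[0]*797/i.shape[1]))))"
```

```text
[ 0.5689105  -0.00696189  0.26178798] tilt 42.02898434464804
[ 0.56771347 -0.00785567  0.26178969]
```

View pics/m4.png

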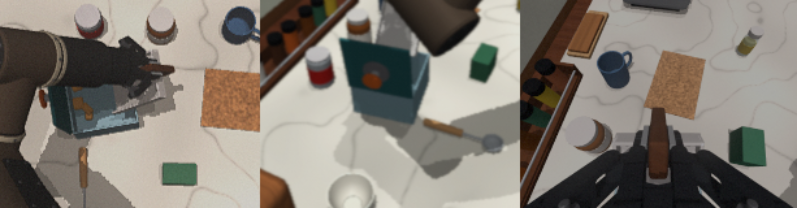

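The top view shows biscuits in the box around (82,100) and the tilted tray looks empty. I'll level the tray along the same path and carry it back.

Request:
arm_command(plan=[0.0095, 0, 0.021, 0, -0.0934, 0, 0.0095, 0, 0.021, 0, -0.0934, 0, 0.0095, 0, 0.021, 0, -0.0934, 0, 0.0095, 0, 0.021, 0, -0.0934, 0, 0.0095, 0, 0.021, 0, -0.0934, 0, 0.0095, 0, 0.021, 0, -0.0934, 0, 0.0095, 0, 0.021, 0, -0.0934, 0, 0.0095, 0, 0.021, 0, -0.0934, 0, 0.0095, 0, 0.021, 0, -0.0934, 0, 0.0095, 0, 0.021, 0, -0.0934, 0, 0, 0, 0, 0, 0, 0, 0, 0, 0, 0, 0, 0])

```text
time: 12.2
ee_pos: [0.5804, -0.0733, 0.2007]
tool_rot: [2.404, -2.021, 0.001]
force: [0.6, 0.4, -1.7]
gripper_width: 0.0156
grasp_force: 58.6
```

```bash
python3 - <<'E'
from h import *
p0,R=cur();print(p0)
g=np.array([.540,-.325,.2]);Rg=tray_R(TY,0)@M
screw(p0,R,g,Rg,16)
E
```

```text
[ 0.58040282 -0.07327723  0.2007157 ]
16 rows [0.0391, 0.0081, 0.0001, 0.0, -0.0001, 0.0217] mm/row 16 deg/row 1.0
```

Request:
arm_command(plan=[0.0391, 0.0081, 0, 0, 0, 0.0217, 0.0391, 0.0081, 0, 0, 0, 0.0217, 0.0391, 0.0081, 0, 0, 0, 0.0217, 0.0391, 0.0081, 0, 0, 0, 0.0217, 0.0391, 0.0081, 0, 0, 0, 0.0217, 0.0391, 0.0081, 0, 0, 0, 0.0217, 0.0391, 0.0081, 0, 0, 0, 0.0217, 0.0391, 0.0081, 0, 0, 0, 0.0217, 0.0391, 0.0081, 0, 0, 0, 0.0217, 0.0391, 0.0081, 0, 0, 0, 0.0217, 0.0391, 0.0081, 0, 0, 0, 0.0217, 0.0391, 0.0081, 0, 0, 0, 0.0217, 0.0391, 0.0081, 0, 0, 0, 0.0217, 0.0391, 0.0081, 0, 0, 0, 0.0217, 0.0391, 0.0081, 0, 0, 0, 0.0217, 0.0391, 0.0081, 0, 0, 0, 0.0217, 0, 0, 0, 0, 0, 0, 0, 0, 0, 0, 0, 0])

```text
time: 14.0
ee_pos: [0.5402, -0.3247, 0.2007]
tool_rot: [2.108, -2.329, -0.0]
force: [0.1, 0.6, -1.4]
gripper_width: 0.0148
grasp_force: 58.6
```

```bash
python3 - <<'E'
from h import *
from station import arm
p0,R=cur();print(p0)
i=arm.camera_info('wrist');p,d=arm.camera('wrist')
np.savez('w5.npz',p=p,d=d,K=i['camera_matrix'],R=i['R'],t=i['t']);X=cloud('w5')
hsv=cv2.cvtColor(p,cv2.COLOR_RGB2HSV);L=(X-p0)@R
m=(d>0)&(L[...,0]<-.05)&(L[...,0]>-.15)&(abs(L[...,1])<.045)&(L[...,2]>.0)&(L[...,2]<.06)
A=L[m];print(m.sum(),np.linalg.lstsq(np.c_[A[:,:2],np.ones(len(A))],A[:,2],rcond=None)[0])
i=arm.camera_info('top');q,dq=arm.camera('top')
np.savez('t5.npz',p=q,d=dq,K=i['camera_matrix'],R=i['R'],t=i['t'])
cv2.imwrite('pics/m5.png',np.hstack([cv2.resize(q[130:230,170:270],(384,384),interpolation=cv2.INTER_CUBIC),cv2.resize(p,(416,384))])[:,:,::-1])
E
```

```text
[ 0.54015666 -0.32465292  0.20071212]
586 [-0.00984254 -0.00029066  0.0323857 ]
```

View pics/m5.png

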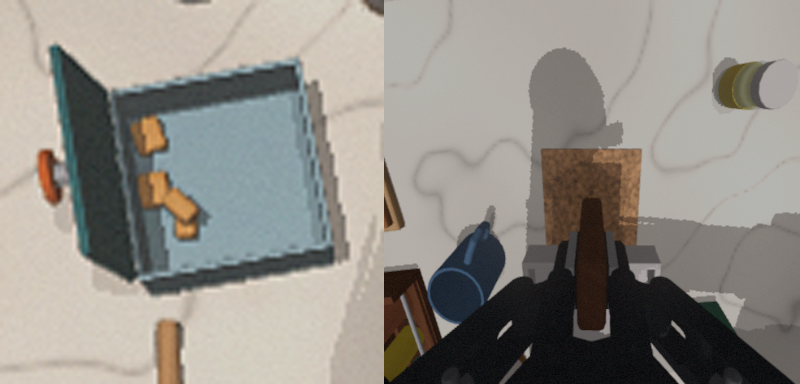

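All four biscuits are in the box at crop pixels (150,135), (153,188), (180,205) and (186,230), and the tray is empty and level. Lowering it onto the mat and letting go.

Request:
arm_command(plan=[0, 0, 0.03, 0, 0, 0, 0, 0, 0.05, 0, 0, 0, 0, 0, 0.06, 0, 0, 0, 0, 0, 0.06, 0, 0, 0, 0, 0, 0.06, 0, 0, 0, 0, 0, 0.05, 0, 0, 0, 0, 0, 0.04, 0, 0, 0, 0, 0, 0.025, 0, 0, 0, 0, 0, 0.015, 0, 0, 0, 0, 0, 0.007, 0, 0, 0, 0, 0, 0, 0, 0, 0, 0, 0, 0, 0, 0, 0])

```text
time: 15.3
ee_pos: [0.5409, -0.3241, 0.0428]
tool_rot: [-2.11, 2.327, -0.002]
force: [0.1, -0.2, -1.0]
gripper_width: 0.0159
grasp_force: 58.6
```

Request:
arm_command(plan=[0, 0, 0, 0, 0, 0, 0, 0, 0, 0, 0, 0, 0, 0, 0, 0, 0, 0, 0, 0, 0, 0, 0, 0, 0, 0, 0, 0, 0, 0, 0, 0, 0, 0, 0, 0, 0, 0, 0, 0, 0, 0, 0, 0, 0, 0, 0, 0, 0, 0, 0, 0, 0, 0], gripper=0.6)

```text
time: 16.2
ee_pos: [0.5404, -0.324, 0.042]
tool_rot: [2.11, -2.328, -0.0]
force: [-0.4, 0.2, 0.6]
gripper_width: 0.0516
grasp_force: 0.0
```

Request:
arm_command(plan=[0, 0, -0.05, 0, 0, 0, 0, 0, -0.1, 0, 0, 0, 0, 0, -0.12, 0, 0, 0, 0, 0, -0.12, 0, 0, 0, 0, 0, -0.12, 0, 0, 0, 0, 0, -0.12, 0, 0, 0, 0, 0, -0.07, 0, 0, 0, 0, 0, 0, 0, 0, 0])

```text
time: 17.0
ee_pos: [0.5419, -0.325, 0.3278]
tool_rot: [-2.108, 2.325, -0.012]
force: [-0.2, -0.4, -0.0]
gripper_width: 0.0512
grasp_force: 0.0
```

```bash
python3 - <<'E'
from h import *
from station import arm
p0,R=cur();print(p0)
X=cloud('t5');p,d,*_=load('t5');v,u=np.mgrid[:384,:512]
Rb=tray_R(BY,0);B=(X-BOX)@Rb
m=(d>0)&(abs(B[...,0])<.07)&(B[...,2]>.13)&(B[...,1]>.02)&(B[...,1]<.12);P=B[m]
c=np.polyfit(P[:,2],P[:,1],1);print('inner face y vs z',c,'theta',np.pi/2+np.arctan(c[0]),'y at .1005',np.polyval(c,.1005),'ztop',P[:,2].max())
m=(d>0)&(abs(B[...,0])<.06)&(abs(B[...,2]-.1)<.006)&(B[...,1]<-.04)&(B[...,1]>-.1);print('rim -y',B[m][:,1].min(),B[m][:,1].max())
i=arm.camera_info('top');q,dq=arm.camera('top');np.savez('t6.npz',p=q,d=dq,K=i['camera_matrix'],R=i['R'],t=i['t'])
X=cloud('t6');hsv=cv2.cvtColor(q,cv2.COLOR_RGB2HSV)
m=(dq>0)&(abs(X[...,2]-.027)<.004)&(hsv[...,1]<60)&(hsv[...,2]>100)&(abs(X[...,0]-.55)<.1)&(abs(X[...,1]+.23)<.12)
print(m.sum(),cv2.minAreaRect(X[m][:,:2].astype(np.float32)))
T=lambda y,z:BOX+Rb@[0,y,z]
screw(p0,R,T(.15,.325),Rb@M,18)
th=np.linspace(1.75,0,21);r=.145;h=.0085
y=.08-r*np.cos(th)+h*np.sin(th)+.011;z=.1005+r*np.sin(th)+h*np.cos(th)
print(np.round(y[[0,10,20]],3),np.round(z[[0,10,20]],3))
print(np.round(np.c_[-np.diff(y),-np.diff(z)]/.4,4).tolist())
E
```

```text
[ 0.5419481  -0.32496568  0.32775228]
inner face y vs z [0.10679468 0.06980482] theta 1.6771877624613798 y at .1005 0.0805376849884549 ztop 0.26564880185431966
rim -y -0.07998686337501866 -0.07499577540163721
35 ((0.5358270406723022, -0.31408584117889404), (0.049046020954847336, 0.10855924338102341), 77.11111450195312)
18 rows [-0.0841, 0.0009, 0.0002, -0.0006, -0.0003, -0.0193] mm/row 34 deg/row 0.9
[ 0.125  0.005 -0.054] [0.242 0.217 0.109]
[[0.0312, -0.0061], [0.0316, -0.0034], [0.0318, -0.0006], [0.0317, 0.0022], [0.0314, 0.0049], [0.0308, 0.0077], [0.03, 0.0103], [0.029, 0.0129], [0.0278, 0.0154], [0.0263, 0.0178], [0.0247, 0.02], [0.0228, 0.0221], [0.0208, 0.024], [0.0186, 0.0257], [0.0163, 0.0272], [0.0139, 0.0286], [0.0113, 0.0297], [0.0087, 0.0305], [0.006, 0.0312], [0.0032, 0.0316]]
```

Request:
arm_command(plan=[-0.0841, 0.001, 0, 0, 0, -0.0193, -0.0841, 0.001, 0, 0, 0, -0.0193, -0.0841, 0.001, 0, 0, 0, -0.0193, -0.0841, 0.001, 0, 0, 0, -0.0193, -0.0841, 0.001, 0, 0, 0, -0.0193, -0.0841, 0.001, 0, 0, 0, -0.0193, -0.0841, 0.001, 0, 0, 0, -0.0193, -0.0841, 0.001, 0, 0, 0, -0.0193, -0.0841, 0.001, 0, 0, 0, -0.0193, -0.0841, 0.001, 0, 0, 0, -0.0193, -0.0841, 0.001, 0, 0, 0, -0.0193, -0.0841, 0.001, 0, 0, 0, -0.0193, -0.0841, 0.001, 0, 0, 0, -0.0193, -0.0841, 0.001, 0, 0, 0, -0.0193, -0.0841, 0.001, 0, 0, 0, -0.0193, -0.0841, 0.001, 0, 0, 0, -0.0193, -0.0841, 0.001, 0, 0, 0, -0.0193, -0.0841, 0.001, 0, 0, 0, -0.0193, 0, 0, 0, 0, 0, 0, 0, 0, 0, 0, 0, 0], gripper=0)

```text
time: 19.05
ee_pos: [0.5141, 0.2795, 0.3204]
tool_rot: [2.406, -2.016, -0.001]
force: [0.7, 0.4, -0.2]
gripper_width: 0.0001
grasp_force: 0.0
```

```bash
python3 - <<'E'
from h import *
from station import arm
p0,R=cur();Rb=tray_R(BY,0);print(p0,'box frame',(p0-BOX)@Rb)
screw(p0,R,BOX+Rb@[0,.15,.242],Rb@M,4)
q,d=arm.camera('top');i=arm.camera_info('top');np.savez('t7.npz',p=q,d=d,K=i['camera_matrix'],R=i['R'],t=i['t'])
X=cloud('t7');hsv=cv2.cvtColor(q,cv2.COLOR_RGB2HSV)
m=(d>0)&(abs(X[...,2]-.027)<.004)&(hsv[...,1]<60)&(hsv[...,2]>100)&(abs(X[...,0]-.55)<.1)&(abs(X[...,1]+.23)<.12)
print(m.sum(),cv2.minAreaRect(X[m][:,:2].astype(np.float32)) if m.sum() else 0)
E
```

```text
[0.51408802 0.27952238 0.32039119] box frame [-0.00290809  0.15173252  0.32039119]
4 rows [0.001, -0.0019, 0.049, 0.0007, -0.0005, 0.0005] mm/row 20 deg/row 0.0
124 ((0.5471473932266235, -0.24771036207675934), (0.1844220906496048, 0.11036191135644913), 83.67408752441406)
```

Request:
arm_command(plan=[0, -0.002, 0.049, 0, 0, 0, 0, -0.002, 0.049, 0, 0, 0, 0, -0.002, 0.049, 0, 0, 0, 0, -0.002, 0.049, 0, 0, 0, 0.03, 0, 0, 0, 0, 0, 0.035, 0, 0, 0, 0, 0, 0, 0, 0, 0, 0, 0])

```text
time: 19.8
ee_pos: [0.5232, 0.2518, 0.2449]
tool_rot: [-2.404, 2.021, -0.001]
force: [0.3, 0.3, -0.3]
gripper_width: 0.0
grasp_force: 0.0
```

Request:
arm_command(plan=[0.0312, 0, -0.0061, 0, 0, 0, 0.0316, 0, -0.0034, 0, 0, 0, 0.0318, 0, -0.0006, 0, 0, 0, 0.0317, 0, 0.0022, 0, 0, 0, 0.0314, 0, 0.0049, 0, 0, 0, 0.0308, 0, 0.0077, 0, 0, 0, 0.03, 0, 0.0103, 0, 0, 0, 0.029, 0, 0.0129, 0, 0, 0, 0.0278, 0, 0.0154, 0, 0, 0, 0.0263, 0, 0.0178, 0, 0, 0, 0.0247, 0, 0.02, 0, 0, 0, 0.0228, 0, 0.0221, 0, 0, 0, 0.0208, 0, 0.024, 0, 0, 0, 0.0186, 0, 0.0257, 0, 0, 0, 0.0163, 0, 0.0272, 0, 0, 0, 0.0139, 0, 0.0286, 0, 0, 0, 0.0113, 0, 0.0297, 0, 0, 0, 0.0087, 0, 0.0305, 0, 0, 0, 0.006, 0, 0.0312, 0, 0, 0])

```text
time: 21.7
ee_pos: [0.5533, 0.0786, 0.1225]
tool_rot: [2.406, -2.019, -0.0]
force: [0.4, 0.6, 1.2]
gripper_width: -0.0003
grasp_force: 0.3
```

```bash
python3 - <<'E'
from h import *
p0,R=cur();Rb=tray_R(BY,0);print('box frame',(p0-BOX)@Rb)
E
```

```text
box frame [ 0.00082657 -0.05294318  0.12246773]
```

Request:
arm_command(plan=[0, 0, 0.012, 0, 0, 0, 0, 0, 0.012, 0, 0, 0, 0, 0, 0.008, 0, 0, 0, 0, 0, 0, 0, 0, 0, 0, 0, 0, 0, 0, 0])

```text
time: 22.2
ee_pos: [0.5535, 0.0791, 0.1111]
tool_rot: [-2.407, 2.019, -0.0]
force: [-0.1, 0.3, 0.5]
gripper_width: -0.0
grasp_force: 0.0
```

Request:
arm_command(plan=[0, 0, 0.004, 0, 0, 0, 0, 0, 0.004, 0, 0, 0, 0, 0, 0, 0, 0, 0, 0, 0, 0, 0, 0, 0])

```text
time: 22.6
ee_pos: [0.5538, 0.0791, 0.1085]
tool_rot: [-2.406, 2.018, -0.001]
force: [-2.8, 1.1, 6.1]
gripper_width: -0.0001
grasp_force: 3.1
```

Request:
arm_command(plan=[0, 0, -0.08, 0, 0, 0, 0, 0, -0.12, 0, 0, 0, -0.065, 0, 0, 0, 0, 0, -0.067, 0, 0, 0, 0, 0, 0, 0, 0, 0, 0, 0, 0, 0, 0, 0, 0, 0])

```text
time: 23.2
ee_pos: [0.544, 0.1313, 0.1876]
tool_rot: [-2.408, 2.018, 0.0]
force: [1.1, 0.1, 0.5]
gripper_width: 0.0001
grasp_force: 0.0
```

```bash
python3 - <<'E'
from h import *
from station import arm
p0,R=cur();Rb=tray_R(BY,0);print('box frame',(p0-BOX)@Rb)
s,_=arm.camera('side');q,d=arm.camera('top');i=arm.camera_info('top');np.savez('t8.npz',p=q,d=d,K=i['camera_matrix'],R=i['R'],t=i['t'])
X=cloud('t8');hsv=cv2.cvtColor(q,cv2.COLOR_RGB2HSV)
h=(d>0)&(abs(X[...,2]-.084)<.006)&(abs(X[...,0]-.54)<.04)&(abs(X[...,1]+.32)<.05);print('handle',cv2.minAreaRect(X[h][:,:2].astype(np.float32)))
cv2.imwrite('pics/m8.png',np.hstack([cv2.resize(s[130:290,190:390],(400,320)),cv2.resize(q[110:270,180:380],(400,320))])[:,:,::-1])
E
```

```text
box frame [0.00081124 0.00058871 0.18764979]
handle ((0.5391153693199158, -0.32197582721710205), (0.03566381335258484, 0.01551124732941389), 83.4188232421875)
```

View pics/m8.png

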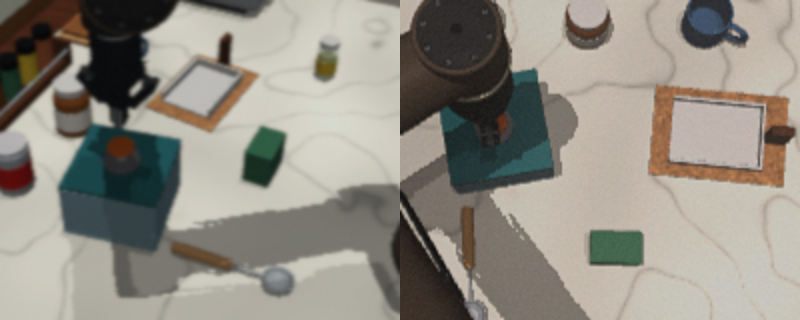

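The lid is shut with the fingers above the orange pump (side crop 120,148), and the empty tray is back on its mat. Now the first press.

Request:
arm_command(plan=[0, 0, 0.05, 0, 0, 0, 0, 0, 0.035, 0, 0, 0, 0, 0, 0.02, 0, 0, 0, 0, 0, 0.02, 0, 0, 0, 0, 0, 0.02, 0, 0, 0, 0, 0, 0.009, 0, 0, 0, 0, 0, 0, 0, 0, 0, 0, 0, 0, 0, 0, 0, 0, 0, 0, 0, 0, 0])

```text
time: 24.2
ee_pos: [0.5439, 0.13, 0.127]
tool_rot: [2.406, -2.019, 0.001]
force: [-5.7, -2.3, 9.3]
gripper_width: 0.0001
grasp_force: 4.8
```

Request:
arm_command(plan=[0, 0, 0.005, 0, 0, 0, 0, 0, 0, 0, 0, 0, 0, 0, 0, 0, 0, 0, 0, 0, 0, 0, 0, 0])

```text
time: 24.6
ee_pos: [0.5441, 0.13, 0.1263]
tool_rot: [2.407, -2.019, 0.002]
force: [-9.3, -2.2, 19.3]
gripper_width: -0.0001
grasp_force: 9.9
```

At the stop (19 N). I'll release fully, wait, then press again.

Request:
arm_command(plan=[0, 0, -0.03, 0, 0, 0, 0, 0, -0.04, 0, 0, 0, 0, 0, -0.04, 0, 0, 0, 0, 0, 0, 0, 0, 0, 0, 0, 0, 0, 0, 0, 0, 0, 0, 0, 0, 0, 0, 0, 0, 0, 0, 0, 0, 0, 0, 0, 0, 0, 0, 0, 0, 0, 0, 0])

```text
time: 25.5
ee_pos: [0.5441, 0.1308, 0.1676]
tool_rot: [2.406, -2.019, -0.0]
force: [-0.6, 0.2, -0.7]
gripper_width: 0.0001
grasp_force: 0.0
```

Request:
arm_command(plan=[0, 0, 0.03, 0, 0, 0, 0, 0, 0.02, 0, 0, 0, 0, 0, 0.02, 0, 0, 0, 0, 0, 0.02, 0, 0, 0, 0, 0, 0.02, 0, 0, 0, 0, 0, 0, 0, 0, 0, 0, 0, 0, 0, 0, 0, 0, 0, 0, 0, 0, 0, 0, 0, 0, 0, 0, 0])

```text
time: 26.4
ee_pos: [0.5442, 0.1307, 0.1263]
tool_rot: [-2.407, 2.018, -0.002]
force: [-10.6, -0.7, 24.8]
gripper_width: -0.0004
grasp_force: 12.4
```

Request:
arm_command(plan=[0, 0, -0.03, 0, 0, 0, 0, 0, -0.06, 0, 0, 0, 0, 0, -0.1, 0, 0, 0, 0, 0, -0.1, 0, 0, 0, 0, 0, 0, 0, 0, 0, 0, 0, 0, 0, 0, 0, 0, 0, 0, 0, 0, 0, 0, 0, 0, 0, 0, 0, 0, 0, 0, 0, 0, 0])

```text
time: 27.3
ee_pos: [0.5438, 0.1307, 0.2388]
tool_rot: [2.405, -2.018, -0.001]
force: [-0.1, 0.4, 0.1]
gripper_width: 0.0001
grasp_force: 0.0
```

```bash
python3 - <<'E'
from h import *
from station import arm
o=arm.get_obs();print(o['time'],o['ee_pos'],o['force'])
s,_=arm.camera('side');q,_=arm.camera('top')
cv2.imwrite('pics/m9.png',np.hstack([cv2.resize(s[130:290,190:390],(400,320)),cv2.resize(q[90:270,150:390],(400,300+20))])[:,:,::-1])
E
```

```text
27.3 [0.54383921 0.13072541 0.23883223] [-0.06237662  0.40856467  0.05945952]
```

View pics/m9.png

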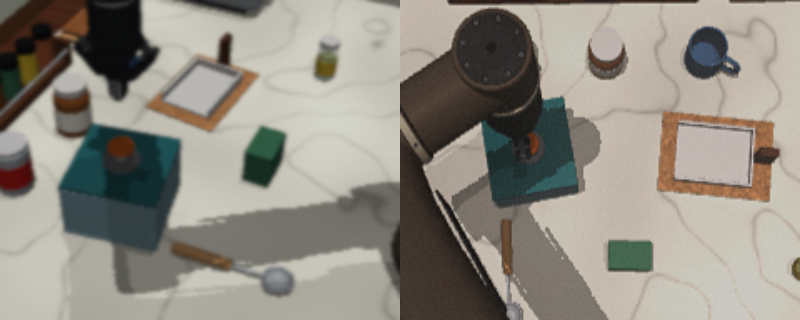

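The lid is shut and the pump is up (side crop 120,148). The empty tray is on its mat, the arm is clear of everything, and the other things have not moved. Handing in.

```bash
python3 -c "
from station import arm
print(arm.sign_off())"
```

```text
the job is handed in; nothing more can be done
None
```

I handed the job in at about 27 s, but no verdict came back: the biscuits are in the box, the empty tray is on its mat, the lid is shut, and the pump was pressed to its stop twice and is up again.

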